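Find the latched key on the melody player and release it

ROBOT

A 6-joint arm with a two-finger parallel gripper is mounted at the origin on a cart in front of the work surface, level with it; the furniture and walls round the work are solid. World frame = base frame: x ahead of the robot, y to its left, z up, the work surface at z = 0. Lengths are in m, angles in degrees, forces in N, time in s.
With the tool pointing down it reaches from about 0.25 to 0.8 m from the base axis. Payload 8.5 kg.
Tool frame: the origin (TCP) lies on the mounting face of the last link; the fingertips stand 173 mm ahead of it and the grasp point (between the pads) lies 155 mm ahead of it (finger_overhang is the distance from the TCP to the fingertips, in m); z points along the fingers, y is the line along which they close (so a half turn about z gives the same grasp; the last joint's range is limited). The gripper opens to 85 mm and grips with 20 to 120 N. Pads are 22 mm wide; open, the fingers measure 114 mm over their backs; the gripper's body (76 mm by 85 mm) begins 54 mm behind the grasp point. The pads swing forward as they close: fully open they stand 13 mm farther back than shut.
Start: joints at [-74.714, 13.648, -0.773, 75.585, 0, 90], TCP at [0.138, -0.506, 0.405] pointing down, gripper open.
Joint ranges: [-152.45, 152.45], [-59.26, 108.67], [-65.41, 83.53], [-104.44, 129.93], [-82.83, 76.93], [-180, 180]. Speed limits (degrees/s): [127.2, 127.2, 159.86, 180, 180, 180].

INTERFACE

Orientations are given as [roll, pitch, yaw] about the fixed x, y, z axes, in that order (R = Rz(yaw) Ry(pitch) Rx(roll)).
In Python, from workcell import read_state, snapshot, calibration, sign_off, recognise, finger_overhang gives the robot as it stands.
- The arm moves only by the shell command python3 -m crank 'ROWS'. ROWS is JSON, a list of rows, each an object with "hand": the finger opening in mm, from 0 to 85.4; "slide": the shift along the tool's x, y, z in mm, a list of three; "roll": the turn about the tool's z in rad. In form: [{"hand": hand, "slide": [dx, dy, dz], "roll": roll}, ...]. A call has 1 to 12 rows; each row shifts and turns the commanded pose from where the row before left it, along the tool's axes as they then stand; what a row does not reach is not made up. A row lasts 1/12 s, in which the tool goes at most 41.7 mm and 7.16 degrees, less where a joint would pass 70% of its speed; a pose out of reach is approached as far as the arm can. A call with a gripper value outside its range is refused whole. The fingers move at their own pace and stop on an object; the grip force is fixed at half the most. Time passes only in rows, so rows that do not move let the fingers close. It gives the time, the measured TCP pose, the force, the opening and the grip force at its end, in the units of the state.
- read_state(): the state, without advancing time (a new reading comes with each control period).
- snapshot(name): name is "side" or "top"; returns (picture, depth): 420x560x3 uint8, red, green, blue; 420x560 float32, m along the optical axis (not along the pixel's ray), 0 where there is no reading.
- calibration(name): a dict with "fx", "fy", "cx", "cy" (pixels), "rvec" (rotation vector, rad) and "tvec" (3), from world to camera coordinates, as OpenCV has them. Camera axes: x right, y down, z forward; pixel columns grow to the right and rows downward; lengths in m; the calibration is good to about 2 mm. A picture is of the moment at which its call begins. calibration takes no time and is no camera call.
- sign_off(): hands the job in; it is judged then, once.
Trained networks look in the newest picture that a camera, given by its name, has taken for a name from the list of things; names that differ only in an ending like _2 or _b are one class to them, and where a whole thing is asked for, a point or a joint stands for the part that bears it (a point fixed in the world has none). Each returns a list of dicts, best first, with "p" (0 to 1); they miss things now and then, are a little off and sometimes report something else, mostly with a low value. They report only what shows in the picture. A call takes as long as a camera call.
- recognise(camera, query): "at" ([column, row] as shares, 0 to 1, of the picture: columns of its width, rows of its height, amid what is visible of it).
The state is a dict: "clock": time; "joint_pos": joint angles; "dq": joint speeds; "joint_efforts": joint torques, N m; "tcp_pos": TCP position; "orientation": TCP orientation; "wrist_force": force on the tool from outside, world axes, zero at the start; "moment": the same for the moment, N m; "grip_width": finger opening in m; "finger_force": force on a finger pad.
Only numpy, scipy, OpenCV 4.12 (cv2) and the standard library are available. Lean on these libraries where they do the work, as an engineer would, in place of code of your own. Each camera call takes 0.05 s, during which the arm holds its last target. There are 200 camera calls.

TASK

One of the four identical keys on the shop's tabletop melody player was left latched down. With a fingertip tap every key lightly, one after another from the leftmost to the rightmost as the robot sees them, lifting off after each tap and pressing no key home; then press the one that is latched all the way down and let it spring up, so that all four keys stand raised and level. Grasp nothing, and leave the tins, the soap and the glass dish around the player where they are.

Things in the scene. Friction and masses are not known exactly. Their poses are not given: they have to be found in the camera images.
- console: flat dark walnut melody player fixed to the table, 115 (x) x 240 (y) mm, deck 40 mm above the table, speaker slots on its far side, turned at most 20 deg; origin at the centre of its underside, x to its far side, y to its left. Four keys, framed in brass, stand in a row at x = -18 mm and y = +75 (leftmost), +25, -25, -75 mm (rightmost).
- key_a: one of four identical off-white keys; the letter says nothing about its place or state. Cap 34 (x) x 30 (y) mm, flat top; origin at the centre of the cap's top, moving with it, axes as the console's. Top 14 mm above the deck if raised, 9 mm if latched down, 3 mm at the bottom of its travel (11 mm straight down from raised).
- key_b: one of four identical off-white keys; the letter says nothing about its place or state. Cap 34 (x) x 30 (y) mm, flat top; origin at the centre of the cap's top, moving with it, axes as the console's. A raised key yields to 1.5 N (plus 0.25 N per mm) and springs back when let go.
- key_c: one of four identical off-white keys; the letter says nothing about its place or state. Cap 34 (x) x 30 (y) mm, flat top; origin at the centre of the cap's top, moving with it, axes as the console's. The latched key, 5 mm lower than the rest, is firm up to about 2.5 N; pressed to the bottom (about 5 N) it unlatches, and springs up when let go.
- key_d: one of four identical off-white keys; the letter says nothing about its place or state. Cap 34 (x) x 30 (y) mm, flat top; origin at the centre of the cap's top, moving with it, axes as the console's. Full travel is 11 mm down from the raised height, 6 mm from the latched height.
- tin_salt: loose candle tin with a blue band, 64 mm across, 45 mm high, left of the console; origin at the centre of its underside, z up. Leave it alone.
- tin_fig: loose candle tin with a red band, 64 mm across, 45 mm high, behind the console; origin at the centre of its underside, z up. Leave it alone.
- soap_bar: loose wrapped soap bar, 52 x 78 x 26 mm, right of the console; origin at the centre of its underside, z up. Leave it alone.
- glass_dish: loose round glass dish, 93 mm across, 20 mm high, behind the console; origin at the centre of its underside, z up. Leave it alone.

How it is judged:
By the outcome, as a careful person would: the job done as asked, in the order asked, and still so for the second after the job is handed in, with the robot touching nothing.
It also fails if it takes over 45 s, if anything falls off the work surface, if the arm or the gripper's body presses on something with over 40 N, if the wrist force passes 120 N, or if a joint passes its speed limit or range.

## Working session

There is one attempt and no reset: what is moved stays moved. The work goes in short steps, Python scripts to look and compute and a shell command to move; the robot and the scene stay as the last step left them, time stands still between calls to the robot, and variables do not carry over. Pictures are saved under pics/ and viewed, at most 10 in all, crops included, and the job is handed in when it is done.

```bash
mkdir -p pics
cat > h.py <<'E'
import numpy as np, cv2
from workcell import *
def cam(n):
    c=calibration(n); R,_=cv2.Rodrigues(np.array(c["rvec"],float)); return c,R,np.array(c["tvec"],float).ravel()
def cloud(n,d):
    c,R,t=cam(n); v,u=np.mgrid[:d.shape[0],:d.shape[1]]
    P=np.stack([(u-c["cx"])/c["fx"]*d,(v-c["cy"])/c["fy"]*d,d],-1)
    return (P-t)@R
E
python3 - <<'E'
from h import *
for n in("top","side"):
    p,d=snapshot(n); cv2.imwrite(f"pics/{n}.png",p[:,:,::-1]); np.save(n+"_d.npy",d); np.save(n+"_p.npy",p)
    W=cloud(n,d)
    for q in("console","key_a"):
        for r in recognise(n,q):
            u,v=int(r["at"][0]*560),int(r["at"][1]*420); print(n,q,round(r["p"],2),u,v,W[v,u].round(4))
s=read_state(); print({k:np.round(s[k],3) for k in s}, finger_overhang)
E
```

```text
top console 0.92 256 230 [0.5117 0.11   0.0433]
top console 0.32 293 185 [0.622  0.0277 0.0061]
top key_a 0.78 285 253 [0.4607 0.0452 0.0578]
top key_a 0.75 268 248 [0.4716 0.0826 0.0501]
top key_a 0.72 244 241 [0.4861 0.1356 0.0516]
top key_a 0.62 221 234 [0.5003 0.1861 0.0556]
side console 0.78 286 254 [0.489  0.1502 0.0418]
side console 0.31 307 244 [0.469  0.1008 0.0493]
side key_a 0.73 290 250 [0.4791 0.1501 0.0549]
side key_a 0.71 275 259 [0.4841 0.1946 0.0542]
side key_a 0.7 322 235 [0.4602 0.053  0.0527]
side key_a 0.65 308 244 [0.4669 0.1001 0.0497]
{'clock': np.float64(0.3), 'joint_pos': array([-7.4714e+01,  1.3660e+01, -7.8700e-01,  7.5586e+01,  1.0000e-03,
        8.9999e+01]), 'dq': array([ 0.083,  0.014,  0.12 , -0.002,  0.074, -0.067]), 'joint_efforts': array([ 0.0000e+00, -5.3814e+01,  3.4625e+01,  1.0000e-02, -0.0000e+00,
        0.0000e+00]), 'tcp_pos': array([ 0.138, -0.506,  0.404]), 'orientation': array([-1.79966e+02, -1.00000e-03,  1.52870e+01]), 'wrist_force': array([ 0.886, -0.017, -0.61 ]), 'moment': array([-0.009,  0.004, -0.021]), 'finger_force': np.float64(0.0), 'grip_width': np.float64(0.085)} 0.1734
```

View pics/top.png

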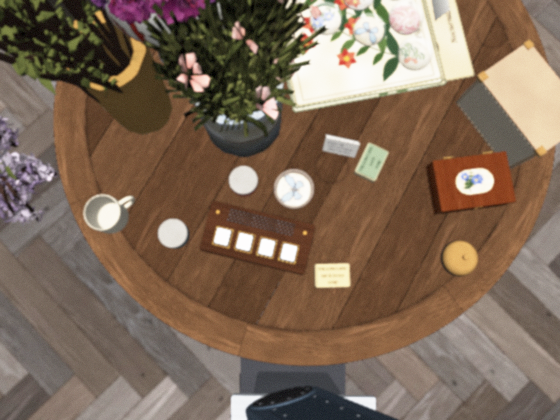

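View pics/side.png

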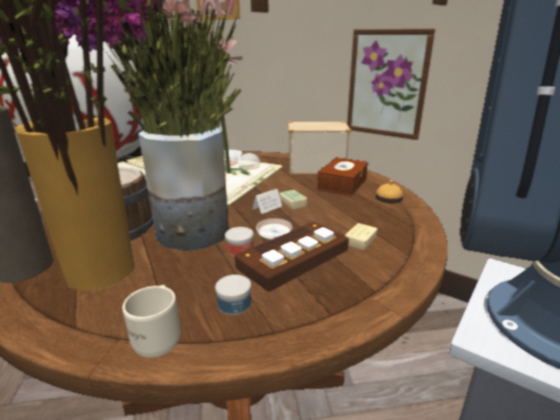

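The top view shows the console with its four white keys at about (222,236), (245,242), (267,247) and (289,253). The tins and dish are behind and left of it, and the soap is at (332,275). The side view agrees. Next I fit the row of keys.

Run:
```python
from h import *
for n,box in(("top",(205,222,305,268)),("side",(255,222,342,275))):
    d=np.load(n+"_d.npy");p=np.load(n+"_p.npy").astype(int);W=cloud(n,d)
    m=(p.min(-1)>(150))&(W[...,2]>.043)&(W[...,2]<.065)
    k=np.zeros(m.shape,np.uint8);x0,y0,x1,y1=box;k[y0:y1,x0:x1]=m[y0:y1,x0:x1]
    N,L,S,_=cv2.connectedComponentsWithStats(k,connectivity=4)
    Q=[]
    for i in range(1,N):
        if S[i,4]>40:
            w=W[L==i]; Q.append(np.r_[w[:,:2].mean(0),np.median(w[:,2]),w[:,2].std(),S[i,4]])
    Q=np.array(sorted(Q,key=lambda a:-a[1]));print(n);print(Q.round(4)); print(np.linalg.norm(np.diff(Q[:,:2],axis=0),axis=1).round(4))
    a=Q[0,:2]-Q[-1,:2];print("yaw",np.degrees(np.arctan2(-a[0],a[1])))
# deck orientation via top
d=np.load("top_d.npy");W=cloud("top",d);sel=np.zeros(d.shape,bool);sel[195:275,195:320]=1
m=sel&(W[...,2]>.03)&(W[...,2]<.062)&(W[...,1]<.26)
k=m.astype(np.uint8);N,L,S,_=cv2.connectedComponentsWithStats(k);i=1+S[1:,4].argmax()
print("console rect",cv2.minAreaRect((W[L==i][:,:2]*1000).astype(np.float32)))
```

```text
top
[[4.962e-01 1.847e-01 5.410e-02 3.000e-03 2.210e+02]
 [4.851e-01 1.358e-01 5.460e-02 2.900e-03 2.230e+02]
 [4.746e-01 8.760e-02 4.950e-02 2.500e-03 2.110e+02]
 [4.634e-01 3.860e-02 5.470e-02 3.400e-03 2.260e+02]]
[0.0501 0.0494 0.0502]
yaw -12.662518030096951
side
[[4.944e-01 1.893e-01 5.400e-02 2.600e-03 1.920e+02]
 [4.831e-01 1.408e-01 5.400e-02 3.100e-03 1.820e+02]
 [4.726e-01 9.170e-02 4.970e-02 1.900e-03 1.390e+02]
 [4.622e-01 4.390e-02 5.390e-02 3.000e-03 1.470e+02]]
[0.0499 0.0502 0.0489]
yaw -12.470669085899372
console rect ((497.9060974121094, 108.18553161621094), (240.15284729003906, 115.58811950683594), 77.49087524414062)
```

The third key from the left is the latched one, about 5 mm lower than the rest in both views. The console's yaw is −12.5°, and the console rectangle and key spacing match the given sizes. I'll move over the leftmost key with the fingers shut.

```bash
python3 -m crank '[{"hand":0,"slide":[24,-26,0],"roll":0},{"hand":0,"slide":[24,-26,0],"roll":0},{"hand":0,"slide":[24,-26,0],"roll":0},{"hand":0,"slide":[24,-26,0],"roll":0},{"hand":0,"slide":[24,-26,0],"roll":0},{"hand":0,"slide":[24,-26,0],"roll":0},{"hand":0,"slide":[24,-26,0],"roll":0},{"hand":0,"slide":[24,-26,0],"roll":0},{"hand":0,"slide":[24,-26,0],"roll":0},{"hand":0,"slide":[24,-26,0],"roll":0},{"hand":0,"slide":[24,-26,0],"roll":0}]'
python3 -m crank '[{"hand":0,"slide":[24,-26,0],"roll":0},{"hand":0,"slide":[24,-26,0],"roll":0},{"hand":0,"slide":[24,-26,0],"roll":0},{"hand":0,"slide":[24,-26,0],"roll":0},{"hand":0,"slide":[24,-26,0],"roll":0},{"hand":0,"slide":[24,-26,0],"roll":0},{"hand":0,"slide":[24,-26,0],"roll":0},{"hand":0,"slide":[24,-26,0],"roll":0},{"hand":0,"slide":[24,-26,0],"roll":0},{"hand":0,"slide":[24,-26,0],"roll":0},{"hand":0,"slide":[24,-26,0],"roll":0}]'
python3 -m crank '[{"hand":0,"slide":[0,0,0],"roll":-0.12},{"hand":0,"slide":[0,0,0],"roll":-0.12},{"hand":0,"slide":[0,0,0],"roll":-0.12},{"hand":0,"slide":[0,0,0],"roll":-0.12},{"hand":0,"slide":[0,0,0],"roll":-0.12},{"hand":0,"slide":[0,0,0],"roll":-0.12},{"hand":0,"slide":[0,0,0],"roll":-0.12},{"hand":0,"slide":[0,0,0],"roll":-0.12},{"hand":0,"slide":[0,0,0],"roll":-0.12},{"hand":0,"slide":[0,0,0],"roll":0},{"hand":0,"slide":[0,0,0],"roll":0}]'
```

```text
clock: 1.22
tcp_pos: [0.3179, -0.1593, 0.4049]
orientation: [180.0, -0.0, 15.3]
wrist_force: [1.0, 0.2, -0.1]
grip_width: 0.0
finger_force: 0.0
clock: 2.13
tcp_pos: [0.5047, 0.1611, 0.4048]
orientation: [-178.9, 0.0, 17.5]
wrist_force: [1.0, 0.2, -0.2]
grip_width: 0.0001
finger_force: 0.0
clock: 3.05
tcp_pos: [0.5043, 0.1589, 0.4049]
orientation: [-179.5, -1.0, 78.9]
wrist_force: [-0.5, 0.6, -0.2]
grip_width: -0.0
finger_force: 0.0
```

```bash
cat >> h.py <<'E'
from scipy.spatial.transform import Rotation as Ro
K=np.array([[496.2,185.5],[485.4,136.7],[474.6,87.9],[463.8,39.1]])
def go(k,z):
    s=read_state();R=Ro.from_euler("xyz",s["orientation"],degrees=True).as_matrix()
    t=(np.array(s["tcp_pos"])+R[:,2]*finger_overhang)*1000
    print("clock",round(s["clock"],2),"tip",t.round(1),"rpy",np.round(s["orientation"],2),"F",np.round(s["wrist_force"],2),"slide",((np.r_[K[k],z]-t)@R).round(1))
E
python3 -c "
from h import *
go(0,75); go(0,54)"
```

```text
clock 3.05 tip [503.2 162.1 231.5] rpy [-179.46   -0.97   78.93] F [-0.52  0.62 -0.23] slide [ 19.   -9.9 157. ]
clock 3.05 tip [503.2 162.1 231.5] rpy [-179.46   -0.97   78.93] F [-0.52  0.62 -0.23] slide [ 18.6  -9.7 177.9]
```

```bash
python3 -m crank '[{"hand":0,"slide":[6,-4,10],"roll":0},{"hand":0,"slide":[6,-3,20],"roll":0},{"hand":0,"slide":[7,-3,25],"roll":0},{"hand":0,"slide":[0,0,25],"roll":0},{"hand":0,"slide":[0,0,25],"roll":0},{"hand":0,"slide":[0,0,25],"roll":0},{"hand":0,"slide":[0,0,20],"roll":0},{"hand":0,"slide":[0,0,7],"roll":0},{"hand":0,"slide":[0,0,0],"roll":0},{"hand":0,"slide":[0,0,0],"roll":0},{"hand":0,"slide":[0,0,0],"roll":0}]'
python3 -c "
from h import *
go(0,56)
p,d=snapshot('side');cv2.imwrite('pics/s2.png',cv2.resize(p[190:290,230:360,::-1],None,fx=6,fy=6,interpolation=cv2.INTER_CUBIC))"
```

```text
clock: 3.97
tcp_pos: [0.4976, 0.1827, 0.2495]
orientation: [-179.6, -1.0, 79.1]
wrist_force: [0.3, -0.4, 0.8]
grip_width: 0.0002
finger_force: 0.0
clock 3.97 tip [496.8 186.   76.1] rpy [-179.56   -1.03   79.1 ] F [ 0.34 -0.43  0.84] slide [-0.9 -0.4 20.1]
```

View pics/s2.png

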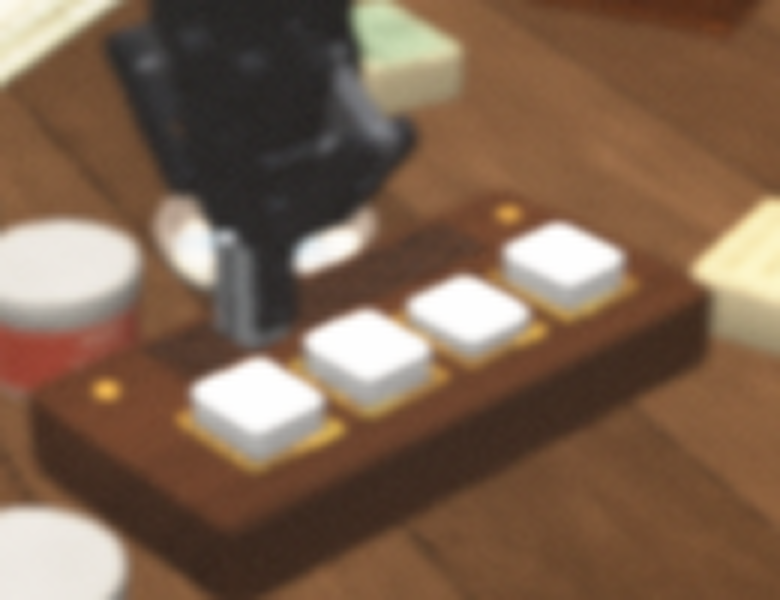

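The tip at crop (255,335) hovers about 22 mm above key 1 (258,395), and the third key is visibly lower. I'll tap key 1 slowly.

```bash
python3 -m crank '[{"hand":0,"slide":[-1,0,8],"roll":0},{"hand":0,"slide":[0,0,7],"roll":0},{"hand":0,"slide":[0,0,4],"roll":0},{"hand":0,"slide":[0,0,2],"roll":0},{"hand":0,"slide":[0,0,1],"roll":0},{"hand":0,"slide":[0,0,1],"roll":0},{"hand":0,"slide":[0,0,0],"roll":0},{"hand":0,"slide":[0,0,0],"roll":0}]'
python3 -c "
from h import *
go(0,51)"
```

```text
clock: 4.68
tcp_pos: [0.4967, 0.1818, 0.2254]
orientation: [-179.5, -1.0, 79.1]
wrist_force: [-1.7, -1.4, 1.7]
grip_width: 0.0002
finger_force: 0.9
clock 4.68 tip [495.7 185.   52.1] rpy [-179.46   -0.97   79.14] F [-1.73 -1.45  1.7 ] slide [0.6 0.4 1.1]
```

```bash
python3 -m crank '[{"hand":0,"slide":[0,0,1],"roll":0},{"hand":0,"slide":[0,0,0],"roll":0},{"hand":0,"slide":[0,0,0],"roll":0}]'
python3 -c "
from h import *
go(0,51);print(read_state()['finger_force'])
p,d=snapshot('side');cv2.imwrite('pics/s3.png',cv2.resize(p[190:290,230:360,::-1],None,fx=6,fy=6,interpolation=cv2.INTER_CUBIC))"
```

```text
clock: 4.93
tcp_pos: [0.4968, 0.1818, 0.2245]
orientation: [-179.5, -1.0, 79.1]
wrist_force: [-0.8, -0.2, 2.8]
grip_width: 0.0001
finger_force: 1.0
clock 4.93 tip [495.9 185.1  51.1] rpy [-179.48   -0.98   79.15] F [-0.8  -0.24  2.78] slide [0.5 0.3 0.1]
1.0365745176386554
```

View pics/s3.png

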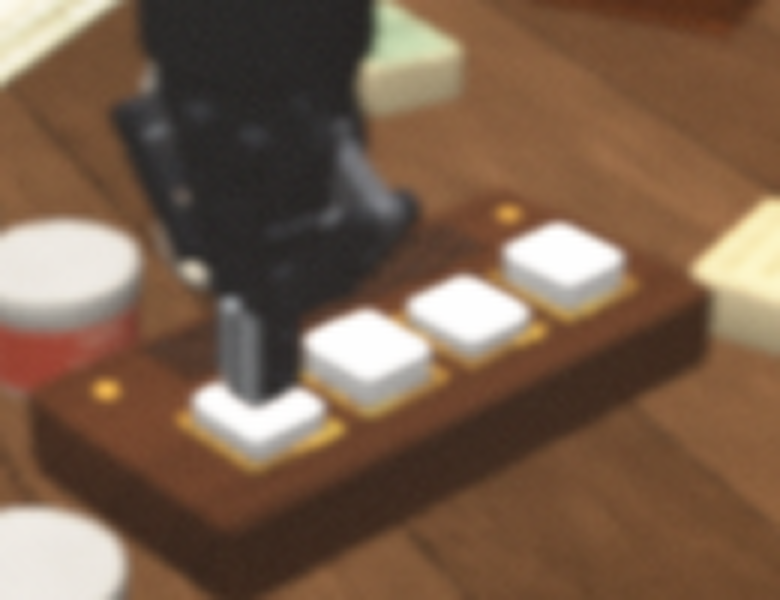

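Key 1 is touched squarely and sits about 3 mm down at roughly 2.5 N, with the tip at (255,395) on the cap. I'll lift and go over key 2.

```bash
python3 -m crank '[{"hand":0,"slide":[0,0,-5],"roll":0},{"hand":0,"slide":[0,0,-10],"roll":0},{"hand":0,"slide":[0,0,-7],"roll":0},{"hand":0,"slide":[-10,0,0],"roll":0},{"hand":0,"slide":[-20,-1,0],"roll":0},{"hand":0,"slide":[-15,0,0],"roll":0},{"hand":0,"slide":[-5,0,0],"roll":0},{"hand":0,"slide":[0,0,0],"roll":0},{"hand":0,"slide":[0,0,0],"roll":0}]'
python3 -c "
from h import *
go(1,51);print(read_state()['finger_force'])"
```

```text
clock: 5.73
tcp_pos: [0.4867, 0.1323, 0.2458]
orientation: [-179.5, -1.0, 79.1]
wrist_force: [0.5, -0.8, 0.2]
grip_width: 0.0003
finger_force: 0.0
clock 5.73 tip [485.8 135.6  72.4] rpy [-179.5    -1.     79.09] F [ 0.53 -0.81  0.22] slide [ 0.6 -0.4 21.4]
0.0
```

```bash
python3 -m crank '[{"hand":0,"slide":[1,0,7],"roll":0},{"hand":0,"slide":[0,0,6],"roll":0},{"hand":0,"slide":[0,0,4],"roll":0},{"hand":0,"slide":[0,0,2],"roll":0},{"hand":0,"slide":[0,0,1],"roll":0},{"hand":0,"slide":[0,0,1],"roll":0},{"hand":0,"slide":[0,0,0],"roll":0},{"hand":0,"slide":[0,0,0],"roll":0}]'
python3 -c "
from h import *
go(1,51);print(read_state()['finger_force'])"
```

```text
clock: 6.4
tcp_pos: [0.4865, 0.134, 0.2246]
orientation: [-179.5, -1.0, 79.2]
wrist_force: [-1.1, 0.8, 2.6]
grip_width: 0.0001
finger_force: 1.0
clock 6.4 tip [485.5 137.2  51.3] rpy [-179.46   -0.99   79.15] F [-1.11  0.79  2.61] slide [-0.5  0.   0.3]
1.0134645615471527
```

Key 2 is tapped at 2.6 N. I'll lift and go over key 3.

```bash
python3 -m crank '[{"hand":0,"slide":[0,0,-5],"roll":0},{"hand":0,"slide":[0,0,-10],"roll":0},{"hand":0,"slide":[0,0,-7],"roll":0},{"hand":0,"slide":[-10,0,0],"roll":0},{"hand":0,"slide":[-20,-1,0],"roll":0},{"hand":0,"slide":[-15,0,0],"roll":0},{"hand":0,"slide":[-5,0,0],"roll":0},{"hand":0,"slide":[0,0,0],"roll":0},{"hand":0,"slide":[0,0,0],"roll":0}]'
python3 -c "
from h import *
go(2,51);print(read_state()['finger_force'])"
```

```text
clock: 7.15
tcp_pos: [0.4765, 0.0843, 0.2459]
orientation: [-179.5, -1.0, 79.1]
wrist_force: [-0.4, 1.2, 0.0]
grip_width: -0.0003
finger_force: 0.0
clock 7.15 tip [475.5  87.5  72.6] rpy [-179.5    -1.     79.08] F [-0.4   1.19  0.01] slide [-0.2 -0.8 21.6]
0.0
```

```bash
python3 -m crank '[{"hand":0,"slide":[0,-1,8],"roll":0},{"hand":0,"slide":[0,0,7],"roll":0},{"hand":0,"slide":[0,0,5],"roll":0},{"hand":0,"slide":[0,0,2],"roll":0},{"hand":0,"slide":[0,0,1],"roll":0},{"hand":0,"slide":[0,0,0.5],"roll":0},{"hand":0,"slide":[0,0,0],"roll":0},{"hand":0,"slide":[0,0,0],"roll":0}]'
python3 -c "
from h import *
go(2,51);print(read_state()['finger_force'])"
```

```text
clock: 7.82
tcp_pos: [0.4751, 0.0853, 0.2224]
orientation: [-179.5, -1.0, 79.2]
wrist_force: [-2.2, 0.9, 2.3]
grip_width: -0.0004
finger_force: 1.3
clock 7.82 tip [474.1  88.5  49. ] rpy [-179.46   -0.98   79.15] F [-2.16  0.93  2.26] slide [-0.4  0.6 -2. ]
1.2871959924814291
```

Key 3 is firm at z=49, which confirms it is latched, and it has now been tapped. Key 4 is next.

```bash
python3 -m crank '[{"hand":0,"slide":[0,0,-5],"roll":0},{"hand":0,"slide":[0,0,-10],"roll":0},{"hand":0,"slide":[0,0,-10],"roll":0},{"hand":0,"slide":[-10,0,0],"roll":0},{"hand":0,"slide":[-20,-1,0],"roll":0},{"hand":0,"slide":[-15,0,0],"roll":0},{"hand":0,"slide":[-5,0,0],"roll":0},{"hand":0,"slide":[0,0,0],"roll":0},{"hand":0,"slide":[0,0,0],"roll":0}]'
python3 -c "
from h import *
go(3,51);print(read_state()['finger_force'])"
```

```text
clock: 8.57
tcp_pos: [0.465, 0.0355, 0.2464]
orientation: [-179.5, -1.0, 79.1]
wrist_force: [-0.4, -0.5, 0.1]
grip_width: -0.0001
finger_force: 0.0
clock 8.57 tip [464.1  38.7  73. ] rpy [-179.49   -0.99   79.08] F [-0.42 -0.51  0.05] slide [-0.1 -0.2 22. ]
0.0
```

```bash
python3 -m crank '[{"hand":0,"slide":[0,0,8],"roll":0},{"hand":0,"slide":[0,0,6],"roll":0},{"hand":0,"slide":[0,0,4],"roll":0},{"hand":0,"slide":[0,0,2],"roll":0},{"hand":0,"slide":[0,0,1],"roll":0},{"hand":0,"slide":[0,0,1],"roll":0},{"hand":0,"slide":[0,0,0],"roll":0},{"hand":0,"slide":[0,0,0],"roll":0}]'
python3 -c "
from h import *
go(3,51);print(read_state()['finger_force'])"
```

```text
clock: 9.23
tcp_pos: [0.4647, 0.0363, 0.2244]
orientation: [-179.5, -1.0, 79.2]
wrist_force: [-1.8, 1.0, 2.8]
grip_width: -0.0002
finger_force: 1.0
clock 9.23 tip [463.7  39.6  51.1] rpy [-179.46   -0.99   79.16] F [-1.83  0.97  2.78] slide [-0.4  0.2  0.1]
1.03672178069246
```

Key 4 is tapped. I'll lift and go back over key 3.

```bash
python3 -m crank '[{"hand":0,"slide":[0,0,-5],"roll":0},{"hand":0,"slide":[0,0,-10],"roll":0},{"hand":0,"slide":[0,0,-7],"roll":0},{"hand":0,"slide":[10,0,0],"roll":0},{"hand":0,"slide":[20,1,0],"roll":0},{"hand":0,"slide":[15,0,0],"roll":0},{"hand":0,"slide":[5,0,0],"roll":0},{"hand":0,"slide":[0,0,0],"roll":0},{"hand":0,"slide":[0,0,0],"roll":0}]'
python3 -c "
from h import *
go(2,43);print(read_state()['finger_force'])"
```

```text
clock: 9.98
tcp_pos: [0.4751, 0.0849, 0.247]
orientation: [-179.5, -0.9, 79.2]
wrist_force: [0.7, -0.3, -1.2]
grip_width: -0.0002
finger_force: 0.0
clock 9.98 tip [474.1  88.   73.7] rpy [-179.46   -0.95   79.2 ] F [ 0.67 -0.35 -1.25] slide [-0.5  0.8 30.7]
0.0
```

```bash
python3 -m crank '[{"hand":0,"slide":[0,1,9],"roll":0},{"hand":0,"slide":[0,0,8],"roll":0},{"hand":0,"slide":[0,0,5],"roll":0},{"hand":0,"slide":[0,0,2],"roll":0},{"hand":0,"slide":[0,0,2],"roll":0},{"hand":0,"slide":[0,0,2],"roll":0},{"hand":0,"slide":[0,0,1],"roll":0},{"hand":0,"slide":[0,0,1],"roll":0},{"hand":0,"slide":[0,0,0],"roll":0},{"hand":0,"slide":[0,0,0],"roll":0}]'
python3 -c "
from h import *
go(2,43);print(read_state()['finger_force'])"
```

```text
clock: 10.82
tcp_pos: [0.4758, 0.0847, 0.2172]
orientation: [-179.4, -0.9, 79.1]
wrist_force: [-2.7, -1.8, 4.3]
grip_width: -0.0001
finger_force: 2.0
clock 10.82 tip [474.7  87.8  43.9] rpy [-179.44   -0.93   79.11] F [-2.7  -1.76  4.28] slide [ 0.1 -0.1  0.9]
2.0114845322677866
```

```bash
python3 -m crank '[{"hand":0,"slide":[0,0,0.5],"roll":0},{"hand":0,"slide":[0,0,0.5],"roll":0},{"hand":0,"slide":[0,0,0.5],"roll":0},{"hand":0,"slide":[0,0,0],"roll":0},{"hand":0,"slide":[0,0,0],"roll":0}]'
python3 -c "
from h import *
go(2,43);print(read_state()['finger_force'])"
```

```text
clock: 11.23
tcp_pos: [0.4759, 0.0848, 0.2163]
orientation: [-179.5, -0.9, 79.1]
wrist_force: [-4.3, -4.1, 13.8]
grip_width: 0.0001
finger_force: 6.5
clock 11.23 tip [474.8  87.9  42.9] rpy [-179.48   -0.94   79.13] F [-4.3  -4.13 13.8 ] slide [-0.1 -0.2 -0.1]
6.489809809718281
```

The key is at the bottom stop, with 13.8 N at z=43. I'll lift straight up and clear, then look.

```bash
python3 -m crank '[{"hand":0,"slide":[0,0,-3],"roll":0},{"hand":0,"slide":[0,0,-6],"roll":0},{"hand":0,"slide":[0,0,-15],"roll":0},{"hand":0,"slide":[0,0,-25],"roll":0},{"hand":0,"slide":[0,0,-30],"roll":0},{"hand":0,"slide":[0,0,-30],"roll":0},{"hand":0,"slide":[0,0,-20],"roll":0},{"hand":0,"slide":[0,0,-10],"roll":0},{"hand":0,"slide":[0,0,0],"roll":0},{"hand":0,"slide":[0,0,0],"roll":0},{"hand":0,"slide":[0,0,0],"roll":0}]'
python3 - <<'E'
from h import *
p,d=snapshot('side');W=cloud('side',d);cv2.imwrite('pics/s4.png',cv2.resize(p[190:310,210:370,::-1],None,fx=5,fy=5,interpolation=cv2.INTER_CUBIC)[:600])
m=(p.min(-1)>150)&(W[...,2]>.043)&(W[...,2]<.065)
for k in K: 
    w=W[m&(np.hypot(W[...,0]-k[0]/1000,W[...,1]-k[1]/1000)<.013)];print(len(w),np.median(w[:,2]).round(4))
E
```

```text
clock: 12.15
tcp_pos: [0.4767, 0.0825, 0.3538]
orientation: [-179.4, -1.0, 79.1]
wrist_force: [-0.4, 0.9, 0.8]
grip_width: 0.0
finger_force: 0.0
70 0.0547
61 0.0546
56 0.0547
53 0.0543
```

View pics/s4.png

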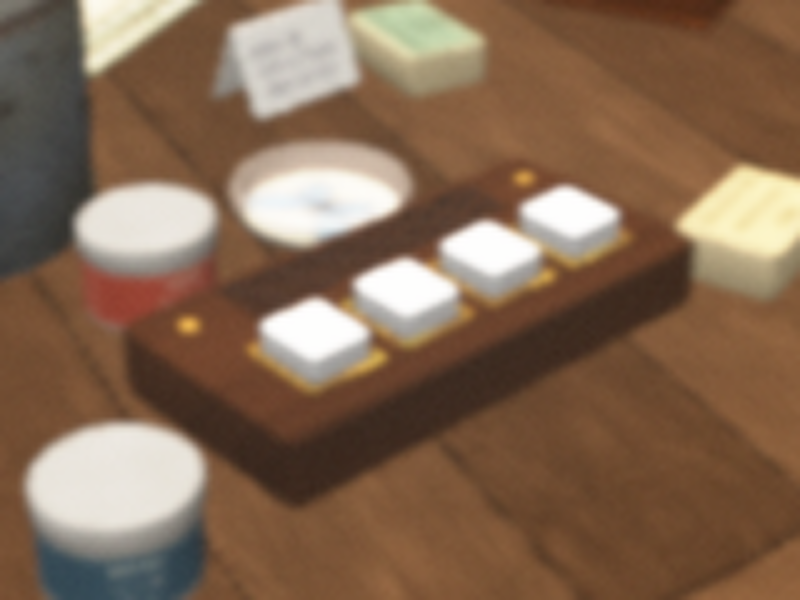

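All four keys, at (315,330), (405,290), (490,250) and (570,218), stand raised and level at z≈54.5 mm. The tins, dish and soap have not moved and the robot is clear.

```bash
python3 -c "
from workcell import sign_off
print(sign_off())"
```

```text
the job is handed in; nothing more can be done
None
```

The job is handed in: I tapped all four keys lightly from left to right, then pressed the latched one (third from the left) home and let it spring up, so all four stand raised and level with nothing else moved.

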